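Load the red paint cartridge into the bench doser

TASK

Load the red paint cartridge: take it from the rack, stand it upright in the cradle of the bench doser and let go while it still stands loose on the seat. Then swing the blue hinged clamp over and slowly press its red bar down until you feel the cartridge bottom, and hold it there firmly for a second with about 16 N on the bar, no harder, as the thin-walled cartridge cracks. Let the clamp, not the gripper, drive the cartridge in, leave the clamp shut on it, and leave everything else where it is.

Things in the scene. Friction and masses are not known exactly. Their poses are not given: they have to be found in the camera images.
- red_cartridge: Red plastic box, 34 (x) x 46 (y) x 80 (z) mm, with a white cap plate (30 x 42 mm, its top 6 mm) and a pale label band; 0.1 to 0.2 kg. Starts upright in one of the rack's compartments. Origin: centre of its underside, z up, x across the 34 mm width (either way round fits the cradle). Thin-walled: the pad must press it home with at least 25 N and cracks it above 50 N.
- yellow_cartridge: The same in yellow; a bystander, stays in the rack.
- blue_cartridge: The same in blue; a bystander, stays in the rack.
- rack: White fixed tray, 206 x 62 mm, walls 4 mm thick and 24 mm high, floor 4 mm thick, with three compartments in a row along its x, centred at x = -66, 0 and 66 mm. Each holds a cartridge with its 46 mm side roughly along the rack's x. Origin: centre of the underside.
- doser: Bench paint doser, fixed: grey base 120 x 155 mm, white cradle at its middle, grey motor housing (90 mm high, y = 95 to 155 mm), two aluminium hinge towers (x = +-36 mm, y = 63 to 93 mm, 141 mm high). Origin: on the table under the centre of the cradle, z up; the clamp's hinge is on its +y side.
- cradle_mouth (a point): Centre of the cradle's mouth, 75 mm above the table at rim height; axes as the doser. The cradle is a rectangular pocket, 36.4 (doser's x) x 48.4 (y) mm inside, with square unchamfered edges and walls 10 mm thick.
- seat_rest (a point): Centre of the cradle, 45 mm above the table, where the black seat's top starts, give or take 3 mm: the stop under the seat is set differently each time, unseen, so how low 'home' lies must be felt. A cartridge put in stands on the seat about 30 mm deep. This point does not move.
- clamp (a joint): Hinge angle of the blue clamp, rad: 0 = arm level, along the doser's -y over the cradle; 1.57 = upright, larger = leaning back to +y. Starts at 1.75 to 2.1; its friction (0.25 N m) lets it stay where it is left. The pad meets a cartridge standing loose on the seat at about 0.13 (0.09 to 0.18), and the cartridge bottoms at about 0 (-0.05 to 0.05) as the stop is set.
- clamp_hinge (a point): On the hinge axis (which runs along the doser's x), at y = 75 mm, z = 127 mm in the doser's frame.
- clamp_bar (a point): Middle of the red grip bar at the end of the clamp arm: round, 16 mm thick, parallel to the hinge axis, 165 mm from it. Two side rails hold it at x = +-35 mm (10 mm wide each), leaving 60 mm of free bar between; the next crosspiece is 64 mm from the bar's centre line towards the hinge. With the clamp near shut, 16 N down on the bar presses the cartridge with about 38 N.
- pad: Black round pad under the clamp arm, 24 mm thick, its axis 75 mm from the hinge axis; origin on its axis. With the arm level its lowest line is 115 mm above the table, over the middle of the cradle. It rolls a little on its axis.
- cup: White paper cup, 76 mm across, 95 mm high; bystander.
- gel_jar: Clear jar, 68 mm across, 85 mm high; bystander.
- medium: White bottle, 56 mm across, 150 mm high; bystander.
- brush: Paint brush lying on the table; bystander.
- palette_knife: Palette knife lying on the table; bystander.
- seat (a joint): How far the seat has sunk, m: 0 at the start, 0.010 when it bottoms on its stop (the cartridge is home). It stays put under the cartridge's weight, sinks under a push of about 16 N (1.5 N more for each 10 mm/s of speed) and stays where it was pushed to; at the bottom the resistance rises sharply.
Not all that is in view belongs to the job. What is shaped like the red_cartridge but green, orange or purple is not meant.

How it is judged (in metres and radians):
On the way, in this order (a step that is already met when the one before it is completed fails the run):
1. the red cartridge stands loose on the seat in the cradle, let go, the clamp still open (horizontal distance between red_cartridge and cradle_mouth below 0.004 m and angle between red_cartridge's own z axis and vertical below 0.06 rad and z of red_cartridge in the frame of doser below 0.05 m and value of joint seat below 0.003 m and contact force between the fingers and red_cartridge below 0.1 N and value of joint clamp above 0.8 rad), for 0.2 s.
2. the clamp has driven the cartridge home and its pad presses it firmly against the stop (value of joint seat above 0.0085 m and value of joint clamp below 0.08 rad and contact force between pad and red_cartridge above 25 N), for 0.3 s.
At the end, for the whole second after the job is handed in: The red cartridge is upright (within 0.06 rad) in the cradle (within 4 mm of its centre), at rest and fully home (the seat sunk by more than 8.5 of its 10 mm); the clamp is left shut on it (hinge angle below 0.08 rad) (horizontal distance between red_cartridge and cradle_mouth below 0.004 m and angle between red_cartridge's own z axis and vertical below 0.06 rad and z of red_cartridge in the frame of doser below 0.041 m and value of joint seat above 0.0085 m and value of joint clamp below 0.08 rad and linear speed of red_cartridge below 0.01 m/s); the robot touches nothing.
It fails at once if the clamp pad presses the cartridge with more than 50 N (contact force between pad and red_cartridge above 50 N).
It fails at once if the gripper, not the clamp, pushes the cartridge down into the seat (value of joint seat above 0.003 m and contact force between the fingers and red_cartridge above 1 N).
It fails at once if another cartridge is moved by more than 20 mm or tipped (distance of any of yellow_cartridge, blue_cartridge from where it was at the start of the episode above 0.02 m or angle between any of yellow_cartridge, blue_cartridge's own z axis and vertical above 0.3 rad).
It fails at once if the cup, jar, bottle, brush or palette knife is moved by more than 30 mm (distance of any of cup, gel_jar, medium, brush, palette_knife from where it was at the start of the episode above 0.03 m).
It also fails if it takes over 70 s, if anything falls off the work surface, if the arm or the gripper's body presses on something with over 40 N, if the wrist force passes 120 N, or if a joint passes its speed limit or range.

ROBOT

A 6-joint arm with a two-finger parallel gripper is mounted at the origin on the work surface. World frame = base frame: x ahead of the robot, y to its left, z up, the work surface at z = 0. Lengths are in mm, angles in degrees, forces in N, time in s.
With the tool pointing down it reaches from about 425 to 950 mm from the base axis. Payload 3.5 kg.
Tool frame: the origin (TCP) lies midway between the tips of the shut fingers; the grasp point (between the pads) lies 19 mm behind it (manip.grip_depth is the distance from the TCP to the grasp point, in mm); z points along the fingers, y is the direction in which the jaws open and shut (so a half turn about z gives the same grasp; the last joint's range is limited). The gripper opens to 85 mm and grips with 20 to 120 N. Pads are 22 mm wide; open, the fingers measure 114 mm over their backs; the gripper's body (76 mm by 85 mm) begins 54 mm behind the grasp point. The pads swing forward as they close: fully open they stand 13 mm farther back than shut.
Start: joints at [65.604, 16.404, 90.338, -0, 73.258, -8.594], TCP at [183.777, 649.486, 231.325] pointing down, gripper open.
Joint ranges: [-158.93, 158.93], [-51.34, 127.21], [12.03, 142.37], [-87.48, 267.48], [13.55, 161.25], [-162.69, 162.69]. Speed limits (degrees/s): [159.86, 159.86, 180, 180, 180, 180].

INTERFACE

Orientations are given as [roll, pitch, yaw] about the fixed x, y, z axes, in that order (R = Rz(yaw) Ry(pitch) Rx(roll)).
In Python, from plant import manip, viewer gives the robot as it stands. The module is installed in compiled form; this text tells all that it offers.
- The arm moves only by the tool jog_arm, never from a script. Its argument "deltas" is a list that holds one entry, the list of rows, each a list of 5 numbers: the shift along the tool's x, y, z in mm, then the turn about the tool's z in rad, then the closure in counts, from 0 (fully open) to 255 (shut). A call has 1 to 10 rows; each row shifts and turns the pose as measured when the row begins, along the tool's axes as they then stand; what a row does not reach is not made up. A row lasts 1/8 s, in which the tool goes at most 62.5 mm and 10.7 degrees, less where a joint would pass 70% of its speed; a pose out of reach is approached as far as the arm can. A call is refused whole if a number of a shift passes 62.5 or a number of a turn 0.188, either way. A call with a gripper value outside its range is refused whole. The fingers move at their own pace and stop on an object; "grip_force" is the grip in N (left out, the last holds). Time passes only in rows, so rows that do not move let the fingers close. It gives the time, the measured TCP pose, the force and the opening at its end, in the units of the state.
- manip.observe(): the state, without advancing time (a new reading comes with each control period).
- viewer.grab_frame(name): name is "scene" or "top" or "wrist"; returns a dict with "frame" (384x512x3 uint8, blue, green, red), "range_z" (384x512 float32, mm along the optical axis (not along the pixel's ray), 0 where there is no reading), "vfov" (degrees; the focal length in pixels is half the picture's height over the tangent of half this angle, whatever the lens; pixels are square), "cx", "cy" (the principal point, pixels), "rvec" (rotation vector, rad) and "tvec" (3), from world to camera coordinates, as OpenCV has them. Camera axes: x right, y down, z forward; pixel columns grow to the right and rows downward; lengths in mm; the calibration is good to about 2 mm. A picture is of the moment at which its call begins.
- manip.close_job(): hands the job in, once; it reports no verdict.
The state is a dict: "t": time; "q": joint angles; "joint_velocities": joint speeds; "joint_torque": joint torques, N m; "ee_pos": TCP position; "tcp_rot": TCP orientation; "ft_force": force on the tool from outside, world axes, zero at the start; "torque": the same for the moment, N m; "width": opening from 0.0 (shut) to 1.0 (fully open).
Only numpy, scipy, OpenCV 4.12 (cv2) and the standard library are available. Lean on these libraries where they do the work, as an engineer would, in place of code of your own. Each camera call takes 0.05 s, during which the arm holds its last target. There are 200 camera calls.

## Working session

There is one attempt and no reset: what is moved stays moved. The work goes in short steps, Python scripts to look and compute and a tool call to move; the robot and the scene stay as the last step left them, time stands still between calls to the robot, and variables do not carry over. Pictures are saved under pics/ and viewed, about 8 in all and at most 12, crops included, and the job is handed in when it is done.

Besides the shell and the picture viewer there is one more tool, called after ">>>" in YAML: its name, and indented under it one key for each argument. jog_arm: Moves the arm, as the interface text tells. Its arguments: {"type":"object","properties":{"deltas":{"type":"array"},"grip_force":{"type":"number"}},"required":["deltas"]}

```bash
mkdir -p pics; cat > h.py <<'E'
import numpy as np, cv2
from plant import manip, viewer
def grab(n):
    f=viewer.grab_frame(n); np.savez(f'{n}.npz',**{k:np.array(v) for k,v in f.items()}); return f
def load(n): return dict(np.load(f'{n}.npz'))
def pts(f):
    h,w=f['range_z'].shape; fl=h/2/np.tan(np.radians(float(f['vfov']))/2)
    v,u=np.mgrid[:h,:w]; z=f['range_z']
    c=np.stack([(u-f['cx'])/fl*z,(v-f['cy'])/fl*z,z],-1)
    R=cv2.Rodrigues(np.array(f['rvec'],float))[0]
    return (c-np.array(f['tvec']).ravel())@R
E
python3 - <<'E'
from h import *
print(manip.observe())
for n in('scene','top'):
    f=grab(n); print(n,f['vfov'],f['cx'],f['cy'],f['rvec'],f['tvec'])
a=load('scene')['frame'];b=load('top')['frame']
cv2.imwrite('pics/scene.png',a);cv2.imwrite('pics/top.png',b)
E
```

```text
{'t': 0.0, 'q': array([ 6.56040633e+01,  1.64554498e+01,  9.04247059e+01,  1.25512244e-05,
        7.32588396e+01, -8.59249941e+00]), 'joint_velocities': array([-0.01999247, -0.0300384 , -0.00351371, -0.04603175, -0.05927124,
        0.02814195]), 'joint_torque': array([ 4.50003208e-04, -4.05978978e+01, -2.92627019e+01, -1.05155859e-04,
        5.78315565e-03,  2.02083709e-05]), 'ee_pos': array([183.49732402, 648.88035933, 229.90587101]), 'tcp_rot': array([-1.79862567e+02, -2.07785692e-02,  1.64196534e+02]), 'ft_force': array([ 0.04477068, -0.55825526,  0.18823728]), 'torque': array([ 0.062861  , -0.02457581,  0.02147359]), 'width': 0.9976848645662945}
scene 49.027627036402606 262.5988838605524 194.98038015911877 [ 0.66009682  2.59462501 -1.24106869] [ 467.04266356  -91.93760531 1470.6813395 ]
top 49.206435985230414 258.7721665054362 187.73737758742993 [ 2.13251898 -2.19485778  0.11054286] [  44.71864605  556.8326139  1129.0423296 ]
```

View pics/scene.png

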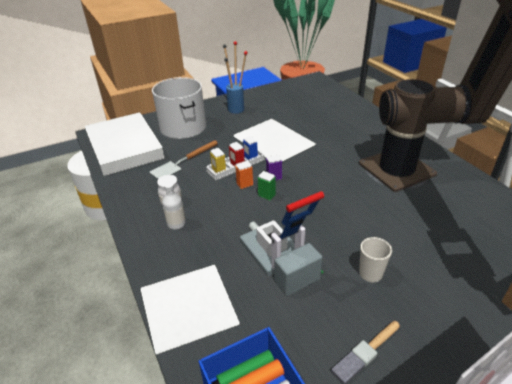

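View pics/top.png

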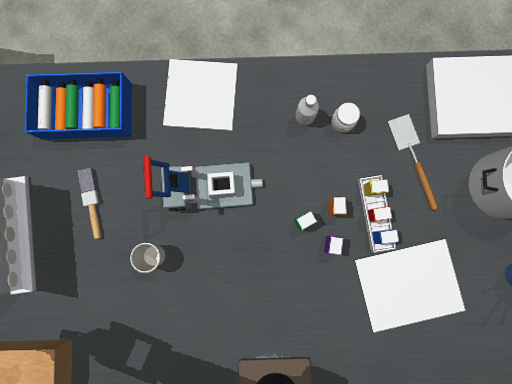

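```bash
python3 - <<'E'
from h import *
f=load('top');P=pts(f);a=f['frame']
for n,(u,v) in dict(base=(270,370),cyl=(148,258),red=(386,214),yel=(380,186),blu=(388,237),org=(341,199),grn=(309,219),pur=(337,241),bar=(148,175),box=(40,360),tray=(15,230),med=(346,115),jar=(308,110),knob=(257,183),housing=(178,200)).items(): print(n,P[v,u].round(0))
# elevated white caps
x,y,z=P[...,0],P[...,1],P[...,2]
m=((z>70)&(z<100)&(a.min(-1)>170)).astype(np.uint8)
n,l,s,c=cv2.connectedComponentsWithStats(m)
for i in range(1,n):
    if s[i,4]>30:
        q=P[l==i]; r=cv2.minAreaRect(q[:,:2].astype(np.float32)); print(c[i].round(),s[i,4],'z',np.median(q[:,2]).round(1),r)
r=cv2.resize(a[160:260,290:410],None,fx=6,fy=6,interpolation=cv2.INTER_CUBIC)
cv2.imwrite('pics/crop.png',r)
E
```

```text
base [67. 13.  9.]
cyl [373. 343.   1.]
red [ 474. -303.   81.]
yel [ 547. -290.   84.]
blu [ 414. -303.   86.]
org [ 516. -187.   80.]
grn [ 466. -101.   79.]
pur [ 407. -171.   84.]
bar [565. 266. 288.]
box [134. 586. 101.]
tray [461. 702.  28.]
med [ 741. -211.   85.]
jar [ 751. -107.  108.]
knob [572.  33.  20.]
housing [525. 240.  91.]
[42. 92.] 33 z 71.4 ((834.492431640625, 616.7330322265625), (13.580142974853516, 40.81833267211914), 86.45813751220703)
[348. 113.] 368 z 84.2 ((746.5181274414062, -217.61436462402344), (56.318843841552734, 57.65943145751953), 1.089361548423767)
[ 41. 118.] 50 z 71.2 ((762.7045288085938, 616.352294921875), (53.62788772583008, 14.159514427185059), 9.315670013427734)
[220. 183.] 289 z 74.4 ((569.7293701171875, 130.4989776611328), (56.65011215209961, 68.19277954101562), 2.4932339191436768)
[379. 186.] 175 z 83.3 ((548.5381469726562, -290.0848083496094), (29.076269149780273, 43.75554656982422), 3.733164072036743)
[339. 205.] 175 z 79.3 ((502.11224365234375, -182.5142822265625), (30.488346099853516, 39.99789047241211), 88.16230773925781)
[382. 213.] 178 z 83.4 ((476.04803466796875, -292.1781311035156), (28.755977630615234, 42.593631744384766), 6.6054205894470215)
[306. 220.] 176 z 79.2 ((464.23345947265625, -93.67483520507812), (29.618392944335938, 41.76248550415039), 27.233814239501953)
[389. 236.] 181 z 83.6 ((415.41387939453125, -305.8906555175781), (29.002384185791016, 41.788536071777344), 5.867502689361572)
[335. 245.] 183 z 79.7 ((396.7017517089844, -166.80320739746094), (28.909523010253906, 40.8200569152832), 79.25104522705078)
[144. 246.] 38 z 94.3 ((404.614013671875, 329.137939453125), (25.02080726623535, 67.76434326171875), 4.8941264152526855)
[151. 266.] 40 z 94.3 ((359.3796691894531, 312.5242919921875), (23.31041717529297, 65.91802215576172), 33.78673553466797)
```

View pics/crop.png

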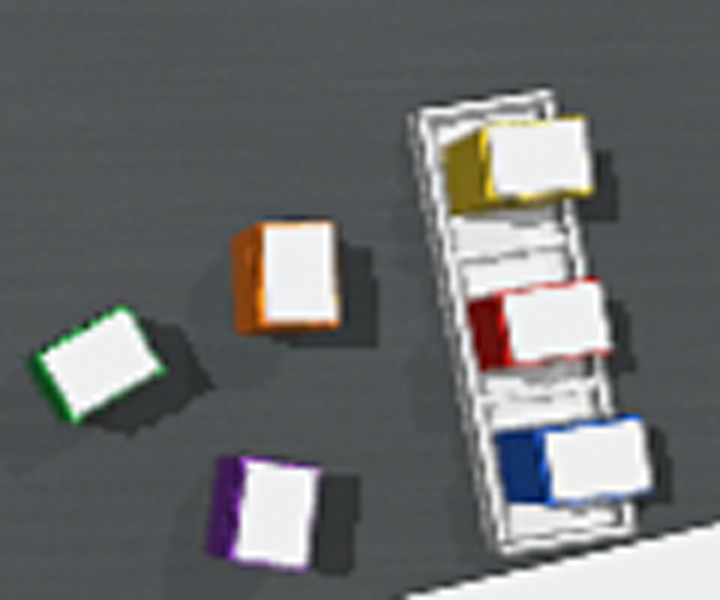

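Candidates in the top view: red in the rack's middle compartment (382,213), orange loose (339,205), purple (335,245), green (306,220), and yellow (379,186) and blue (389,236) in the rack. The crop confirms that the red-sided one at (382,213) is the target. The hinge side of the doser is image-left (world +y), and its cradle is at (220,183).

```bash
cat > plan.py <<'E'
from h import *
def plan(wps,step=55):
    s=manip.observe(); p=s['ee_pos']; yaw=s['tcp_rot'][2]; rows=[]
    for x,y,z,w in wps:
        t=np.array([x,y,z]); d=t-p; dy=(w-yaw+180)%360-180
        n=int(max(1,np.ceil(np.linalg.norm(d)/step-1e-3),np.ceil(abs(dy)/8)))
        for i in range(n):
            c=np.radians(yaw+dy*i/n); e=d/n
            rows.append([e[0]*np.cos(c)+e[1]*np.sin(c), e[0]*np.sin(c)-e[1]*np.cos(c), -e[2], -np.radians(dy/n)])
        p=t; yaw=w
    for r in rows: print(np.round(r[:3],1).tolist(), round(r[3],3))
    print(len(rows))
E
python3 - <<'E'
from plan import *
plan([(330,500,330,172),(420,250,370,180),(480,0,370,186.6),(450,-180,350,186.6),(476,-292,230,186.6)],60)
E
```

```text
[-45.4, -25.9, -25.0] -0.034
[-44.5, -27.4, -25.0] -0.034
[-43.5, -28.9, -25.0] -0.034
[-42.5, -30.4, -25.0] -0.034
[-24.8, -47.0, -8.0] -0.028
[-23.5, -47.7, -8.0] -0.028
[-22.1, -48.3, -8.0] -0.028
[-20.8, -48.9, -8.0] -0.028
[-19.4, -49.5, -8.0] -0.028
[-12.0, -50.0, -0.0] -0.023
[-10.8, -50.3, -0.0] -0.023
[-9.7, -50.5, -0.0] -0.023
[-8.5, -50.7, -0.0] -0.023
[-7.3, -50.9, -0.0] -0.023
[12.6, -43.8, 5.0] -0.0
[12.6, -43.8, 5.0] -0.0
[12.6, -43.8, 5.0] -0.0
[12.6, -43.8, 5.0] -0.0
[-4.3, -38.1, 40.0] -0.0
[-4.3, -38.1, 40.0] -0.0
[-4.3, -38.1, 40.0] -0.0
21
```

>>> jog_arm:
  deltas:
    - [[-45, -26, -25, -0.034, 0], [-45, -27, -25, -0.034, 0], [-44, -29, -25, -0.034, 0], [-43, -30, -25, -0.034, 0], [-25, -47, -8, -0.028, 0], [-24, -48, -8, -0.028, 0], [-22, -48, -8, -0.028, 0], [-21, -49, -8, -0.028, 0], [-19, -50, -8, -0.028, 0]]

```text
t: 1.23
ee_pos: [428.5, 240.3, 368.8]
tcp_rot: [-179.3, -0.4, -179.0]
ft_force: [1.2, -0.8, 0.6]
width: 0.999
```

Tracks well.

>>> jog_arm:
  deltas:
    - [[-12, -50, 0, -0.02, 30], [-11, -50, 0, -0.02, 30], [-10, -50, 0, -0.02, 30], [-8, -50, 0, -0.02, 30], [-7, -50, 0, -0.02, 30], [12, -50, 5, 0, 30], [12, -50, 10, 0, 30], [12, -45, 15, 0, 30], [0, -40, 30, 0, 30], [0, -40, 30, 0, 30]]

```text
t: 2.48
ee_pos: [480.8, -252.6, 281.4]
tcp_rot: [-179.3, -0.3, -173.2]
ft_force: [0.3, -0.2, -0.2]
width: 0.884
```

>>> jog_arm:
  deltas:
    - [[-4, -38, 30, 0, 30], [-5, -38, 20, 0, 30], [0, 0, 0, 0, 30]]

```text
t: 2.85
ee_pos: [496.2, -331.0, 225.2]
tcp_rot: [-179.7, -0.6, -173.5]
ft_force: [-0.2, -0.1, 0.1]
width: 0.88
```

```bash
python3 - <<'E'
from plan import *
s=manip.observe();print(s['ee_pos'],s['tcp_rot'],s['ft_force'],s['width'])
f=grab('wrist');P=pts(f);a=f['frame'];cv2.imwrite('pics/w1.png',a)
hsv=cv2.cvtColor(a,cv2.COLOR_BGR2HSV)
z=P[...,2]
m=((z>72)&(z<95)&(a.min(-1)>150)).astype(np.uint8)
n,l,st,c=cv2.connectedComponentsWithStats(m)
for i in range(1,n):
    if st[i,4]>200:
        q=P[l==i]; print(c[i].round(),st[i,4],np.median(q[:,2]).round(1),cv2.minAreaRect(q[:,:2].astype(np.float32)))
print(cv2.Rodrigues(np.array(f['rvec']))[0].T@-np.array(f['tvec']).ravel())
E
```

```text
[ 496.16819212 -330.99996589  225.16672142] [-179.67682291   -0.61875689 -173.46565159] [-0.15604528 -0.1263609   0.0621517 ] 0.8797595275938216
[474.  77.] 2017 79.7 ((394.9432373046875, -167.9583282470703), (30.938777923583984, 41.59431457519531), 79.74137878417969)
[298.  82.] 2021 83.6 ((414.3882751464844, -307.41949462890625), (29.318145751953125, 41.685665130615234), 5.345756530761719)
[304. 158.] 1687 83.5 ((474.5323181152344, -292.5996398925781), (29.96307945251465, 42.74988555908203), 7.711302280426025)
[422. 198.] 1462 79.7 ((499.3173522949219, -183.05072021484375), (30.37528419494629, 41.697811126708984), 89.47488403320312)
[295. 235.] 1335 83.5 ((546.9749755859375, -289.40478515625), (30.01811408996582, 42.873191833496094), 3.7871665954589844)
[ 416.5473951  -338.47467158  368.22693827]
```

View pics/w1.png

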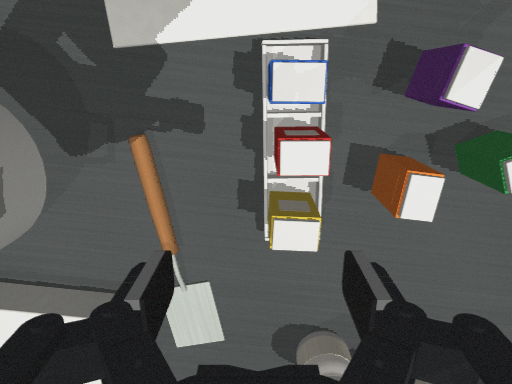

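Red is the middle one, cap at (304,158) → (475,-292.5), yaw 7.5°; blue is above and yellow below it. The space around it is clear for a grip across its 46 mm side.

```bash
python3 - <<'E'
from plan import *
plan([(475,-292.5,150,187.3),(475,-292.5,48,187.3)],35)
E
```

```text
[5.7, 13.3, 25.4] -0.004
[5.6, 13.3, 25.4] -0.004
[5.5, 13.3, 25.4] -0.004
[-0.0, 0.0, 34.0] -0.0
[-0.0, 0.0, 34.0] -0.0
[-0.0, 0.0, 34.0] -0.0
6
```

>>> jog_arm:
  deltas:
    - [[6, 13, 25, -0.005, 30], [5.5, 13, 25, -0.005, 30], [5.5, 13, 25, -0.005, 30], [0, 0, 0, 0, 30], [0, 0, 0, 0, 30]]

```text
t: 3.52
ee_pos: [476.0, -290.6, 155.6]
tcp_rot: [-179.3, -0.2, -172.3]
ft_force: [0.1, -0.1, 0.3]
width: 0.878
```

```bash
python3 - <<'E'
from plan import *
s=manip.observe();print(s['ee_pos'],s['tcp_rot'])
plan([(475,-292.5,90,187.3),(475,-292.5,48,187.3)],30)
E
```

```text
[ 476.03005792 -290.597293    155.58010683] [-179.30075195   -0.18815856 -172.31173409]
[0.4, -0.6, 21.9] 0.002
[0.4, -0.6, 21.9] 0.002
[0.4, -0.6, 21.9] 0.002
[-0.0, 0.0, 21.0] -0.0
[-0.0, 0.0, 21.0] -0.0
5
```

>>> jog_arm:
  deltas:
    - [[0.5, -0.7, 22, 0.003, 30], [0.5, -0.7, 22, 0.002, 30], [0.4, -0.6, 22, 0.002, 30], [0, 0, 21, 0, 30], [0, 0, 18, 0, 30], [0, 0, 0, 0, 30]]

```text
t: 4.28
ee_pos: [483.3, -301.2, 60.0]
tcp_rot: [-178.3, 0.7, -172.7]
ft_force: [0.2, 0.5, -0.0]
width: 0.887
```

```bash
python3 - <<'E'
from plan import *
for i in range(1): s=manip.observe();print(s['ee_pos'],s['tcp_rot'],s['ft_force'])
plan([(475,-292.5,48,187.3)])
E
```

```text
[ 483.31440695 -301.20041482   59.98918569] [-178.33135508    0.66278021 -172.69402129] [ 0.15510656  0.49518286 -0.02152347]
[7.1, 9.7, 12.0] 0.0
1
```

>>> jog_arm:
  deltas:
    - [[0, 0, 0, 0, 30]]

```text
t: 4.4
ee_pos: [484.2, -301.9, 61.2]
tcp_rot: [-178.2, 0.7, -172.7]
ft_force: [1.0, -0.7, 0.7]
width: 0.879
```

>>> jog_arm:
  deltas:
    - [[0, 0, 0, 0, 30]]

```text
t: 4.53
ee_pos: [484.7, -302.3, 62.2]
tcp_rot: [-178.2, 0.8, -172.7]
ft_force: [-0.4, -0.6, 0.3]
width: 0.88
```

>>> jog_arm:
  deltas:
    - [[0, 0, 0, 0, 30], [0, 0, 0, 0, 30], [0, 0, 0, 0, 30], [0, 0, 0, 0, 30]]

```text
t: 5.03
ee_pos: [485.4, -302.9, 63.8]
tcp_rot: [-178.0, 0.9, -172.7]
ft_force: [0.6, -0.0, 0.1]
width: 0.882
```

```bash
python3 - <<'E'
from plan import *
a=manip.observe(); viewer.grab_frame('wrist'); viewer.grab_frame('wrist'); s=manip.observe()
for s in (a,s): print(s['t'],s['q'],s['joint_velocities'].round(2),s['joint_torque'].round(2),s['ee_pos'],s['tcp_rot'])
E
```

```text
5.025 [ -41.85969554   13.95248582  112.57013519   -0.75480512   51.41117234
 -138.70773888] [-0.01 -0.1   0.03  0.06  0.02  0.05] [ 0.000e+00 -3.396e+01 -2.430e+01 -2.000e-02 -8.000e-02  0.000e+00] [ 485.39721412 -302.87670553   63.83308273] [-178.04886753    0.90584672 -172.67637372]
5.125 [ -41.86399474   13.95983601  112.572753     -0.75156502   51.41176737
 -138.70720991] [ 0.01  0.13 -0.04 -0.11 -0.03 -0.  ] [ 0.000e+00 -3.395e+01 -2.428e+01 -2.000e-02 -8.000e-02 -0.000e+00] [ 485.34233607 -302.86954917   63.73970276] [-178.05856988    0.900927   -172.68328932]
```

>>> jog_arm:
  deltas:
    - [[0, 0, -60, 0, 30]]

```text
t: 5.25
ee_pos: [480.8, -298.2, 118.3]
tcp_rot: [-178.6, 0.4, -172.7]
ft_force: [0.5, -1.1, 0.8]
width: 0.878
```

>>> jog_arm:
  deltas:
    - [[0, 0, 0, 0, 30]]

```text
t: 5.38
ee_pos: [484.0, -300.9, 124.3]
tcp_rot: [-178.1, 0.8, -172.7]
ft_force: [0.4, -1.0, -0.2]
width: 0.88
```

>>> jog_arm:
  deltas:
    - [[0, 0, 0, 0, 30], [0, 0, 0, 0, 30]]

```text
t: 5.62
ee_pos: [483.2, -300.2, 122.9]
tcp_rot: [-178.2, 0.8, -172.7]
ft_force: [-0.7, 0.5, 0.8]
width: 0.878
```

>>> jog_arm:
  deltas:
    - [[0, 0, 6, 0, 30], [0, 0, 6, 0, 30], [0, 0, 6, 0, 30], [0, 0, 6, 0, 30], [0, 0, 6, 0, 30]]

```text
t: 6.25
ee_pos: [482.4, -300.0, 87.9]
tcp_rot: [-178.5, 0.6, -172.7]
ft_force: [0.5, -0.0, -0.3]
width: 0.883
```

>>> jog_arm:
  deltas:
    - [[0, 0, 0, 0, 30], [0, 0, 0, 0, 30]]

```text
t: 6.5
ee_pos: [482.1, -299.8, 87.3]
tcp_rot: [-178.5, 0.5, -172.7]
ft_force: [0.9, 0.1, 0.6]
width: 0.88
```

>>> jog_arm:
  deltas:
    - [[0, 0, -62, 0, 30], [0, 0, 0, 0, 30], [0, 0, 0, 0, 30], [1, 1.5, 6, 0, 30], [1, 1.5, 6, 0, 30], [1, 1.5, 6, 0, 30], [1, 1.5, 6, 0, 30], [1, 1.5, 6, 0, 30], [0, 0, 6, 0, 30]]

```text
t: 7.62
ee_pos: [474.1, -290.7, 109.1]
tcp_rot: [-178.7, 0.3, -172.7]
ft_force: [0.1, -0.1, 0.6]
width: 0.884
```

>>> jog_arm:
  deltas:
    - [[0, 0, 0, 0, 30], [0, 0, 0, 0, 30]]

```text
t: 7.88
ee_pos: [474.0, -290.6, 108.5]
tcp_rot: [-178.8, 0.3, -172.7]
ft_force: [1.0, 1.5, -0.9]
width: 0.881
```

>>> jog_arm:
  deltas:
    - [[0, -0.5, 6, 0, 30], [0, -0.5, 6, 0, 30], [0, -0.5, 6, 0, 30], [0, 0, 6, 0, 30], [0, 0, 6, 0, 30], [0, 0, 6, 0, 30], [0, 0, 6, 0, 30]]

```text
t: 8.75
ee_pos: [475.0, -293.6, 64.4]
tcp_rot: [-178.7, 0.4, -172.7]
ft_force: [-0.3, 0.0, 0.8]
width: 0.883
```

>>> jog_arm:
  deltas:
    - [[0, 0, 4, 0, 30], [0, 0, 0, 0, 30], [0, 0, 0, 0, 30]]

```text
t: 9.12
ee_pos: [474.8, -293.5, 59.5]
tcp_rot: [-178.7, 0.3, -172.7]
ft_force: [-0.3, 0.1, -0.1]
width: 0.886
```

>>> jog_arm:
  deltas:
    - [[0, 0.5, 4, 0, 30], [0, 0.5, 4, 0, 30], [0, 0, 3, 0, 30], [0, 0, 0, 0, 30]]

```text
t: 9.62
ee_pos: [475.0, -292.8, 48.1]
tcp_rot: [-178.7, 0.3, -172.7]
ft_force: [0.3, 0.5, 0.6]
width: 0.881
```

>>> jog_arm:
  deltas:
    - [[0, 0, 0, 0, 110], [0, 0, 0, 0, 130], [0, 0, 0, 0, 150], [0, 0, 0, 0, 150], [0, 0, 0, 0, 150]]
  grip_force: 35

```text
t: 10.25
ee_pos: [475.3, -293.3, 48.4]
tcp_rot: [-178.6, 0.4, -172.7]
ft_force: [0.4, 0.1, 0.6]
width: 0.533
```

>>> jog_arm:
  deltas:
    - [[0, 0, -15, 0, 150], [0, 0, -40, 0, 150], [0, 0, -50, 0, 150], [0, 0, -50, 0, 150], [0, 0, 0, 0, 150], [0, 0, 0, 0, 150]]

```text
t: 11.0
ee_pos: [472.2, -287.8, 210.0]
tcp_rot: [-178.9, 0.3, -172.7]
ft_force: [0.3, 0.5, -2.4]
width: 0.534
```

```bash
python3 - <<'E'
from plan import *
s=manip.observe();print(s['ee_pos'],s['tcp_rot'],s['ft_force'],s['width'])
plan([(615,120,215,182.5)],55)
E
```

```text
[ 472.21784227 -287.75105878  209.99087728] [-178.89568088    0.26962129 -172.73345829] [ 0.29982338  0.49106448 -2.37715788] 0.5339492579427362
[-24.2, 48.3, -0.6] 0.01
[-23.6, 48.6, -0.6] 0.01
[-23.1, 48.8, -0.6] 0.01
[-22.6, 49.0, -0.6] 0.01
[-22.1, 49.3, -0.6] 0.01
[-21.6, 49.5, -0.6] 0.01
[-21.1, 49.7, -0.6] 0.01
[-20.6, 49.9, -0.6] 0.01
8
```

>>> jog_arm:
  deltas:
    - [[-24, 48, 0, 0.01, 150], [-23.5, 48.5, 0, 0.01, 150], [-23, 49, 0, 0.01, 150], [-22.5, 49, 0, 0.01, 150], [-22, 49, 0, 0.01, 150], [-21.5, 49.5, 0, 0.01, 150], [-21, 45, 0, 0.01, 150], [-15, 30, 0, 0.01, 150], [0, 0, 0, 0, 150], [0, 0, 0, 0, 150]]

```text
t: 12.25
ee_pos: [602.7, 108.1, 182.4]
tcp_rot: [-179.5, -1.8, -177.7]
ft_force: [0.0, -0.1, -1.9]
width: 0.531
```

```bash
cat > meas.py <<'E'
from plan import *
def cradle(name,view=None):
    f=grab(name);P=pts(f);a=f['frame']
    if view: cv2.imwrite(f'pics/{view}.png',a)
    z=P[...,2]
    m=((z>66)&(z<84)&(a.min(-1)>120)&(abs(P[...,0]-570)<60)&(abs(P[...,1]-130)<60)).astype(np.uint8)
    n,l,st,c=cv2.connectedComponentsWithStats(m)
    for i in range(1,n):
        if st[i,4]>100:
            q=P[l==i]; q=q[abs(q[:,2]-np.median(q[:,2]))<5]; print(c[i].round(),st[i,4],np.median(q[:,2]).round(1),cv2.minAreaRect(q[:,:2].astype(np.float32)))
    return f,P
E
python3 - <<'E'
from meas import *
s=manip.observe();print(s['ee_pos'],s['tcp_rot'],s['ft_force'],s['width'])
f,P=cradle('wrist','w2')
a=f['frame'];hsv=cv2.cvtColor(a,cv2.COLOR_BGR2HSV)
m=((P[...,2]>200)&(P[...,2]<270)&(a.min(-1)>130)&(a.max(-1)-a.min(-1).astype(int)<30)).astype(np.uint8)
n,l,st,c=cv2.connectedComponentsWithStats(m)
for i in range(1,n):
    if st[i,4]>100:
        q=P[l==i];print('cap?',c[i].round(),st[i,4],np.median(q,0).round(1),cv2.minAreaRect(q[:,:2].astype(np.float32)))
E
```

```text
[602.66246126 108.06413466 182.3807843 ] [-179.5247773    -1.83716124 -177.68475708] [ 0.03516131 -0.11127541 -1.89781042] 0.5312270310737942
[289. 147.] 4100 74.5 ((568.2822265625, 129.59799194335938), (56.69911575317383, 68.54845428466797), 3.182680130004883)
cap? [258. 303.] 8238 [601.4 109.3 217.9] ((603.7916259765625, 109.45993041992188), (31.488536834716797, 41.92829895019531), 3.4153311252593994)
```

View pics/w2.png

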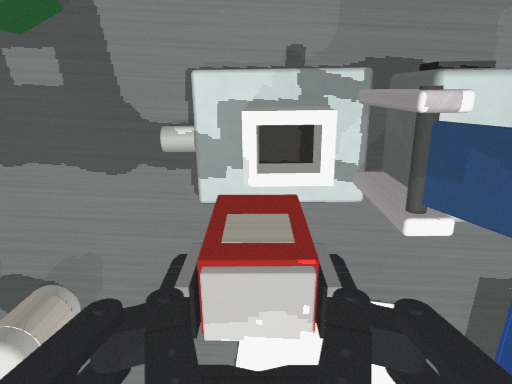

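```bash
cat >> meas.py <<'E'
def cap(f,P,s):
    a=f['frame'].astype(int); zt=s['ee_pos'][2]+36
    m=((abs(P[...,2]-zt)<8)&(a.min(-1)>90)&(a.max(-1)-a.min(-1)<30)&(np.hypot(P[...,0]-s['ee_pos'][0],P[...,1]-s['ee_pos'][1])<40)).astype(np.uint8)
    m=cv2.morphologyEx(m,cv2.MORPH_OPEN,np.ones((5,5)))
    n,l,st,c=cv2.connectedComponentsWithStats(m); i=1+st[1:,4].argmax(); q=P[l==i]
    A=np.c_[q[:,:2]-q[:,:2].mean(0),np.ones(len(q))]; k=np.linalg.lstsq(A,q[:,2],rcond=None)[0]
    r=cv2.minAreaRect(q[:,:2].astype(np.float32))
    w=np.radians(r[2]); R=np.array([[np.cos(w),np.sin(w)],[-np.sin(w),np.cos(w)]]); b=q[:,:2]@R.T
    for p in ((0.5,99.5),(2,98)):
        lo,hi=np.percentile(b,p,axis=0); print('cap pct',p,((lo+hi)/2)@R,hi-lo)
    print('cap',st[i,4],r,'slope',k[:2],'z',k[2],'edges',st[i,:4])
E
python3 - <<'E'
from meas import *
f=load('wrist'); s=manip.observe(); cap(f,pts(f),s)
E
```

```text
cap pct (0.5, 99.5) [603.42609194 109.46394735] [30.09873668 41.04770864]
cap pct (2, 98) [603.23778666 109.4581968 ] [29.16074823 39.65302274]
cap 8238 ((603.7916259765625, 109.45993041992188), (31.488536834716797, 41.92829895019531), 3.4153311252593994) slope [-0.00256525 -0.01143108] z 217.83495244396585 edges [200 266 116  75]
```

>>> jog_arm:
  deltas:
    - [[35, 20, 0, 0, 150], [0, 0, 0, 0, 150]]

```text
t: 12.55
ee_pos: [565.0, 124.2, 181.9]
tcp_rot: [-179.5, -2.0, -177.9]
ft_force: [-0.8, 0.6, -1.6]
width: 0.536
```

```bash
python3 - <<'E'
from meas import *
s=manip.observe();print(s['ee_pos'],s['tcp_rot'],s['ft_force'],s['width'])
f,P=cradle('wrist','w3');cap(f,P,s)
E
```

```text
[565.03837466 124.24154814 181.88184636] [-179.52230798   -2.00603315 -177.93456348] [-0.75477734  0.61810099 -1.59456746] 0.5362703853279228
[268. 175.] 2137 74.5 ((565.9775390625, 129.51805114746094), (52.70936965942383, 68.61663055419922), 2.8739750385284424)
cap pct (0.5, 99.5) [565.93757861 125.62163462] [30.11158131 41.03836648]
cap pct (2, 98) [565.70230587 125.65562653] [29.10124607 39.60082141]
cap 8216 ((566.0203857421875, 125.58132934570312), (31.045917510986328, 41.74794006347656), 2.603703022003174) slope [-0.00682953 -0.01276779] z 217.339754428558 edges [200 266 116  75]
```

```bash
python3 - <<'E'
from meas import *
f=load('wrist');P=pts(f);a=f['frame'].astype(int);s=manip.observe();e=s['ee_pos']
def fit(q,dep):
    o=[i for i in range(3) if i!=dep]
    for _ in range(3):
        A=np.c_[q[:,o]-q[:,o].mean(0),np.ones(len(q))];k=np.linalg.lstsq(A,q[:,dep],rcond=None)[0]
        r=q[:,dep]-A@k; q=q[abs(r)<2.5*r.std()+1e-6]
    return k,len(q),r.std()
z=P[...,2]
m=(z>66)&(z<84)&(a.min(-1)>120)&(abs(P[...,0]-568)<60)&(abs(P[...,1]-130)<45); print('rim',fit(P[m],2))
m=(abs(P[...,0]-(e[0]-17))<8)&(abs(P[...,1]-e[1])<20)&(z>140)&(z<208); print('front face x vs (y,z)',fit(P[m],0), P[m][:,2].min(),P[m][:,2].max())
m=(a[...,2]>120)&(a[...,1]<60)&(a[...,0]<60); q=P[m]; q=q[(q[:,2]>120)]; print(q.min(0),q.max(0))
E
```

```text
rim (array([3.98818762e-04, 5.13687512e-04, 7.45234863e+01]), 1924, np.float64(0.6985908999125409))
front face x vs (y,z) (array([-4.11863960e-02,  4.05634522e-02,  5.47900946e+02]), 5096, np.float64(0.2853380926395889)) 140.01724803209666 207.99887623494226
[488.49527558 101.79381627 139.34024111] [581.45881288 148.52241462 326.8107287 ]
```

>>> jog_arm:
  deltas:
    - [[-50, 0, 0, 0, 150], [0, 0, 0, 0, 150], [0, 0, 0, 0, 150]]

```text
t: 12.98
ee_pos: [617.3, 121.7, 179.1]
tcp_rot: [-179.4, -2.0, -178.2]
ft_force: [-0.4, -1.1, -2.2]
width: 0.532
```

>>> jog_arm:
  deltas:
    - [[10, 0, 0, 0, 150], [10, 0, 0, 0, 150], [10, 0, 0, 0, 150]]

```text
t: 13.35
ee_pos: [585.0, 120.0, 181.2]
tcp_rot: [-179.4, -2.0, -178.3]
ft_force: [0.1, 0.1, -1.4]
width: 0.534
```

>>> jog_arm:
  deltas:
    - [[0, 0, 0, 0, 150], [0, 0, 0, 0, 150]]

```text
t: 13.6
ee_pos: [583.8, 120.3, 181.9]
tcp_rot: [-179.4, -1.9, -178.2]
ft_force: [0.5, 0.4, -2.0]
width: 0.536
```

>>> jog_arm:
  deltas:
    - [[0, 0, -10, 0, 150], [0, 0, -10, 0, 150], [0, 0, -10, 0, 150], [0, 0, 0, 0, 150], [0, 0, 0, 0, 150]]

```text
t: 14.22
ee_pos: [586.1, 120.7, 215.3]
tcp_rot: [-179.4, -1.8, -178.2]
ft_force: [0.0, 0.4, -0.8]
width: 0.533
```

>>> jog_arm:
  deltas:
    - [[0, 0, 25, 0, 150], [0, 0, 0, 0, 150], [0, 0, 0, 0, 150]]

```text
t: 14.6
ee_pos: [585.6, 120.4, 190.3]
tcp_rot: [-179.4, -1.7, -178.2]
ft_force: [-0.1, 0.4, -0.9]
width: 0.53
```

>>> jog_arm:
  deltas:
    - [[0, 0, -10, 0, 150], [0, 0, -10, 0, 150], [0, 0, -10, 0, 150], [0, 0, -10, 0, 150], [0, 0, -10, 0, 150], [0, 0, -10, 0, 150], [0, 0, 0, 0, 150], [0, 0, 0, 0, 150]]

```text
t: 15.6
ee_pos: [588.9, 121.2, 258.5]
tcp_rot: [-179.4, -1.4, -178.2]
ft_force: [0.6, -0.1, -1.8]
width: 0.534
```

>>> jog_arm:
  deltas:
    - [[0, 0, 20, 0, 150], [0, 0, 20, 0, 150], [0, 0, 20, 0, 150], [0, 0, 20, 0, 150], [0, 0, 0, 0, 150], [0, 0, 0, 0, 150]]

```text
t: 16.35
ee_pos: [582.5, 120.0, 166.3]
tcp_rot: [-179.4, -2.1, -178.2]
ft_force: [1.1, -0.0, -0.9]
width: 0.53
```

>>> jog_arm:
  deltas:
    - [[40, 10, 0, 0, 150], [40, 10, 0, 0, 150], [0, 0, 0, 0, 150], [0, 0, 0, 0, 150]]

```text
t: 16.85
ee_pos: [502.3, 137.9, 171.6]
tcp_rot: [-179.4, -1.8, -178.3]
ft_force: [0.6, 0.5, -2.1]
width: 0.532
```

>>> jog_arm:
  deltas:
    - [[0, 0, -20, 0, 150], [0, 0, -20, 0, 150], [0, 0, -20, 0, 150], [0, 0, -20, 0, 150], [0, 0, -20, 0, 150], [0, 0, -20, 0, 150], [0, 0, 0, 0, 150], [0, 0, 0, 0, 150]]

```text
t: 17.85
ee_pos: [514.2, 137.0, 298.9]
tcp_rot: [-179.4, -1.2, -178.5]
ft_force: [-0.2, -0.2, -1.8]
width: 0.534
```

>>> jog_arm:
  deltas:
    - [[0, 0, 60, 0, 150], [0, 0, 0, 0, 150], [0, 0, 0, 0, 150], [0, 0, 60, 0, 150], [0, 0, 0, 0, 150], [0, 0, 0, 0, 150]]

```text
t: 18.6
ee_pos: [518.3, 136.0, 186.6]
tcp_rot: [-179.5, -0.4, -178.5]
ft_force: [-0.5, -0.2, -0.4]
width: 0.534
```

>>> jog_arm:
  deltas:
    - [[-50, -9, 0, -0.02, 150], [0, 0, 0, 0, 150], [0, 0, 0, 0, 150]]

```text
t: 18.98
ee_pos: [573.3, 128.8, 195.0]
tcp_rot: [-179.5, 0.2, -177.3]
ft_force: [-0.1, -0.0, -2.0]
width: 0.531
```

```bash
cat >> meas.py <<'E'
def fit(q,dep):
    o=[i for i in range(3) if i!=dep]
    for _ in range(4):
        A=np.c_[q[:,o]-q[:,o].mean(0),np.ones(len(q))];k=np.linalg.lstsq(A,q[:,dep],rcond=None)[0]
        r=q[:,dep]-A@k; q=q[abs(r)<2.5*r.std()+1e-6]
    return k[:2].round(4),k[2].round(2),q.mean(0).round(1),len(q),r.std().round(2)
def face(f,P,s):
    e=s['ee_pos'];z=P[...,2]
    m=(abs(P[...,0]-(e[0]-17))<8)&(abs(P[...,1]-e[1])<18)&(z>e[2]-38)&(z<e[2]+25); print('face dx/d(y,z)',fit(P[m],0))
    m=(abs(P[...,0]-(e[0]-17))<9)&(abs(P[...,1]-e[1])<40)&(z>e[2]-38)&(z<e[2]-15); q=P[m]
    print('face y range',np.percentile(q[:,1],[0.5,1,99,99.5]),'zmid',q[:,2].mean(), 'zmin',P[(abs(P[...,0]-(e[0]-17))<6)&(abs(P[...,1]-e[1])<18)&(z>e[2]-60)&(z<e[2])][:,2].min())
E
python3 - <<'E'
from meas import *
s=manip.observe();print(s['ee_pos'],s['tcp_rot'],s['ft_force'],s['width'])
f,P=cradle('wrist','w3');cap(f,P,s);face(f,P,s)
E
```

```text
[573.26030071 128.78430161 195.04231464] [-179.49567187    0.21562562 -177.30257301] [-0.12722759 -0.00697531 -1.98005781] 0.5311456674328742
[259. 160.] 2422 74.5 ((565.7151489257812, 129.5133056640625), (52.002357482910156, 68.4905014038086), 3.1843717098236084)
cap pct (0.5, 99.5) [572.90211627 130.14927497] [30.24542619 41.01798505]
cap pct (2, 98) [572.59825345 130.13234583] [29.07409121 39.69111233]
cap 8216 ((573.343017578125, 130.3164520263672), (31.699527740478516, 41.875728607177734), 2.5585217475891113) slope [ 0.03123988 -0.01034462] z 230.47169740788843 edges [200 266 116  75]
face dx/d(y,z) (array([-0.052 ,  0.0017]), np.float64(556.13), array([556.1, 128.8, 194.4]), 4360, np.float64(0.29))
face y range [106.00228551 106.24727103 150.82642823 151.10222914] zmid 169.09435167652563 zmin 151.20896003938012
```

>>> jog_arm:
  deltas:
    - [[5, 0, 0, 0, 150], [0, 0, 58, 0, 150], [0, 0, 0, 0, 150], [0, 0, 0, 0, 150]]

```text
t: 19.52
ee_pos: [569.7, 129.0, 143.3]
tcp_rot: [-179.5, 0.8, -177.2]
ft_force: [1.1, -0.1, -0.7]
width: 0.53
```

```bash
python3 - <<'E'
from meas import *
s=manip.observe();print(s['ee_pos'],s['tcp_rot'],s['ft_force'],s['width'])
f,P=cradle('wrist','w4');cap(f,P,s);face(f,P,s)
E
```

```text
[569.65532905 129.00183751 143.30263089] [-179.49609521    0.82804016 -177.22549873] [ 1.08882413 -0.09781142 -0.67899995] 0.5303947938320444
[259. 176.] 3006 74.5 ((562.7281494140625, 129.2445831298828), (46.371036529541016, 68.68888092041016), 3.1198813915252686)
cap pct (0.5, 99.5) [568.80079932 130.3619461 ] [29.9676848  40.95528422]
cap pct (2, 98) [568.58082903 130.36529317] [28.95271058 39.52462136]
cap 8191 ((568.9871826171875, 130.30416870117188), (31.804637908935547, 41.71900939941406), 3.3725123405456543) slope [ 0.04369938 -0.01037586] z 178.69006117505216 edges [200 266 116  75]
face dx/d(y,z) (array([-0.0528, -0.0087]), np.float64(552.51), array([552.5, 129. , 142.7]), 4386, np.float64(0.29))
face y range [106.2029134  106.45218251 151.00237195 151.27781934] zmid 117.43099978466628 zmin 100.21674020729517
```

View pics/w4.png

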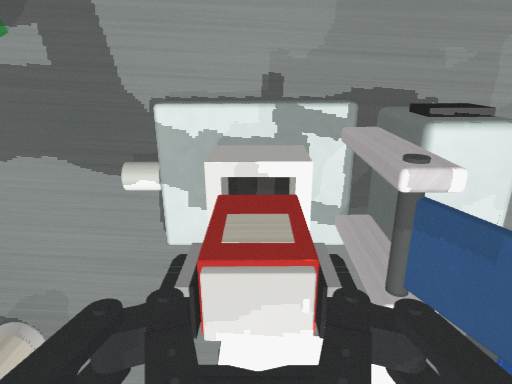

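>>> jog_arm:
  deltas:
    - [[2, 0, 0, 0, 150], [0, 0, 6, 0, 150], [0, 0, 6, 0, 150], [0, 0, 0, 0, 150], [0, 0, 0, 0, 150]]

```text
t: 20.2
ee_pos: [569.0, 129.0, 134.0]
tcp_rot: [-179.5, 1.1, -177.2]
ft_force: [-0.1, 1.0, -1.1]
width: 0.532
```

```bash
python3 - <<'E'
from meas import *
s=manip.observe();print(s['ee_pos'],s['tcp_rot'],s['ft_force'],s['width'])
f,P=cradle('wrist');face(f,P,s)
E
```

```text
[569.03502738 128.99073083 134.00779747] [-179.4976815     1.08822044 -177.21820966] [-0.06333783  0.96353677 -1.09962808] 0.5319350300765926
[259. 181.] 3201 74.5 ((562.4849243164062, 129.33419799804688), (45.85664749145508, 68.7003173828125), 2.606158971786499)
face dx/d(y,z) (array([-0.0524, -0.0131]), np.float64(551.9), array([551.9, 129. , 133.4]), 4396, np.float64(0.29))
face y range [106.30732428 106.51649203 150.84809075 151.10355452] zmid 108.07756522398012 zmin 74.01745733033263
```

>>> jog_arm:
  deltas:
    - [[2, 0, 4, 0, 150], [1, 0, 4, 0, 150], [0.5, 0, 3, 0, 150]]

```text
t: 20.62
ee_pos: [565.5, 128.7, 122.3]
tcp_rot: [-179.5, 1.1, -177.2]
ft_force: [-0.4, 0.3, -1.7]
width: 0.53
```

```bash
python3 - <<'E'
from meas import *
f,P=cradle('wrist');s=manip.observe();print(s['ee_pos'],s['tcp_rot'],s['ft_force'],s['width']);face(f,P,s)
E
```

```text
[259. 191.] 3351 74.4 ((560.5850830078125, 129.19564819335938), (42.030433654785156, 68.77760314941406), 2.829024314880371)
[565.15322748 128.70086076 121.73251577] [-179.49668812    1.03058326 -177.21477987] [ 0.56879388 -0.69414176 -1.08062469] 0.5331769265999052
face dx/d(y,z) (array([-0.0533, -0.0141]), np.float64(548.42), array([548.4, 128.7, 121. ]), 4325, np.float64(0.29))
face y range [106.01749434 106.19495996 150.55290994 150.85137702] zmid 95.87543234516615 zmin 72.24673779146572
```

>>> jog_arm:
  deltas:
    - [[-1.6, 0.3, 0, 0, 150], [0, 0, 0, 0, 150]]

```text
t: 20.92
ee_pos: [566.9, 129.1, 121.6]
tcp_rot: [-179.5, 1.0, -177.2]
ft_force: [-0.5, -0.7, -1.2]
width: 0.529
```

```bash
python3 - <<'E'
from meas import *
f,P=cradle('wrist');s=manip.observe();print(s['ee_pos'],s['tcp_rot'],s['ft_force'],s['width']);face(f,P,s)
E
```

```text
[258. 190.] 3418 74.5 ((561.4254150390625, 129.15321350097656), (43.7924690246582, 68.89974212646484), 3.440030336380005)
[566.81833243 129.09001093 121.66390378] [-179.49554853    1.02675347 -177.21413723] [-0.31462612 -0.57750204 -0.55022103] 0.5352235417517376
face dx/d(y,z) (array([-0.0523, -0.0125]), np.float64(549.73), array([549.7, 129.1, 121.1]), 4363, np.float64(0.29))
face y range [106.32138728 106.61671706 150.99180209 151.31104106] zmid 95.80991012590103 zmin 72.8221804599454
```

>>> jog_arm:
  deltas:
    - [[-0.5, -0.2, 2.5, 0, 150], [-0.2, 0, 2.5, 0, 150], [0, 0, 2, 0, 150]]

```text
t: 21.35
ee_pos: [568.1, 128.8, 114.7]
tcp_rot: [-179.5, 1.1, -177.2]
ft_force: [0.5, -1.5, -1.7]
width: 0.532
```

>>> jog_arm:
  deltas:
    - [[0, 0, 1.5, 0, 150]]

```text
t: 21.48
ee_pos: [568.0, 128.8, 112.9]
tcp_rot: [-179.5, 1.1, -177.2]
ft_force: [0.3, -0.1, -1.3]
width: 0.537
```

>>> jog_arm:
  deltas:
    - [[0.5, 0, 2.5, 0, 150], [0, 0, 2.5, 0, 150], [0, 0, 2.5, 0, 150]]

```text
t: 21.85
ee_pos: [567.6, 128.7, 104.9]
tcp_rot: [-179.5, 1.1, -177.2]
ft_force: [0.8, -0.4, -0.8]
width: 0.527
```

>>> jog_arm:
  deltas:
    - [[0, 0, 2.5, 0, 150], [0, 0, 2.5, 0, 150]]

```text
t: 22.1
ee_pos: [567.7, 128.7, 99.5]
tcp_rot: [-179.5, 1.1, -177.2]
ft_force: [0.8, -0.1, -2.0]
width: 0.532
```

>>> jog_arm:
  deltas:
    - [[0, 0, 2.5, 0, 150], [0, 0, 2, 0, 150]]

```text
t: 22.35
ee_pos: [567.7, 128.7, 94.6]
tcp_rot: [-179.5, 1.1, -177.2]
ft_force: [0.3, 0.1, -1.2]
width: 0.532
```

>>> jog_arm:
  deltas:
    - [[0, 0, 1.5, 0, 150]]

```text
t: 22.48
ee_pos: [567.7, 128.6, 93.0]
tcp_rot: [-179.5, 1.0, -177.2]
ft_force: [0.1, 0.1, -2.2]
width: 0.531
```

>>> jog_arm:
  deltas:
    - [[0, 0, 1, 0, 150]]

```text
t: 22.6
ee_pos: [567.8, 128.6, 91.9]
tcp_rot: [-179.5, 1.0, -177.2]
ft_force: [-0.0, 0.7, -1.6]
width: 0.53
```

>>> jog_arm:
  deltas:
    - [[0, 0, 0.8, 0, 150]]

```text
t: 22.72
ee_pos: [567.8, 128.6, 91.0]
tcp_rot: [-179.5, 1.0, -177.2]
ft_force: [-0.1, -0.6, -1.2]
width: 0.531
```

>>> jog_arm:
  deltas:
    - [[0, 0, 1, 0, 150]]

```text
t: 22.85
ee_pos: [568.0, 128.6, 90.5]
tcp_rot: [-179.5, 1.1, -177.2]
ft_force: [-0.8, 0.3, 2.6]
width: 0.532
```

>>> jog_arm:
  deltas:
    - [[0, 0, 0.8, 0, 150]]

```text
t: 22.98
ee_pos: [568.1, 128.7, 90.5]
tcp_rot: [-179.5, 1.0, -177.2]
ft_force: [-2.5, -0.8, 3.7]
width: 0.529
```

>>> jog_arm:
  deltas:
    - [[0, 0, 0.7, 0, 150]]

```text
t: 23.1
ee_pos: [568.2, 128.7, 90.4]
tcp_rot: [-179.5, 1.0, -177.2]
ft_force: [-3.2, -0.9, 3.6]
width: 0.531
```

On the seat (about 4 N felt). Releasing.

>>> jog_arm:
  deltas:
    - [[0, 0, 0, 0, 90], [0, 0, 0, 0, 75], [0, 0, 0, 0, 75], [0, 0, 0, 0, 75]]

```text
t: 23.6
ee_pos: [568.9, 128.7, 90.0]
tcp_rot: [-179.5, 1.2, -177.2]
ft_force: [-1.3, 1.3, -0.0]
width: 0.707
```

```bash
python3 - <<'E'
from meas import *
f,P=cradle('wrist','w5');s=manip.observe();print(s['ee_pos'],s['tcp_rot'],s['ft_force'],s['width']);face(f,P,s);cap(f,P,s)
E
```

```text
[262. 210.] 5112 74.4 ((568.2815551757812, 129.5789794921875), (57.51167678833008, 68.67271423339844), 2.9431018829345703)
[256. 217.] 390 80.4 ((551.414794921875, 128.2011260986328), (1.2704415321350098, 29.67345428466797), 3.257951021194458)
[568.89869321 128.66029165  90.00938588] [-179.49602646    1.18073431 -177.21366543] [ 0.07827423  0.07437404 -0.16907804] 0.7057658492975118
face dx/d(y,z) (array([-0.0545,  0.0246]), np.float64(551.3), array([551.4, 128.6,  95.6]), 3813, np.float64(0.65))
face y range [ 94.61116983  94.89993544 162.42680464 162.74011231] zmid 74.05953537244542 zmin 70.29559036045191
cap pct (0.5, 99.5) [568.09170189 129.02104029] [29.91295439 40.91637696]
cap pct (2, 98) [567.86215495 129.01853988] [28.89026181 39.61040428]
cap 8131 ((568.1685180664062, 128.96084594726562), (30.867040634155273, 41.590274810791016), 3.2067911624908447) slope [0.03419811 0.00270492] z 125.66821416961497 edges [198 268 115  73]
```

Cartridge stands loose in the cradle: cap centre (568.1,129.0), cradle (568.3,129.6). Retreating upward.

>>> jog_arm:
  deltas:
    - [[0, 0, -12, 0, 75], [0, 0, -15, 0, 75], [0, 0, -20, 0, 75], [0, 0, -40, 0, 75], [0, 0, -50, 0, 75], [0, 0, -60, 0, 75], [0, 0, -60, 0, 130], [0, 0, 0, 0, 150], [0, 0, 0, 0, 150]]

```text
t: 24.78
ee_pos: [562.5, 130.9, 365.2]
tcp_rot: [-179.5, 1.8, -177.2]
ft_force: [0.2, 0.6, -0.9]
width: 0.411
```

```bash
python3 - <<'E'
from meas import *
s=manip.observe();print(s['ee_pos'],s['tcp_rot'],s['ft_force'],s['width'])
f=grab('top');P=pts(f);a=f['frame'].astype(int);cv2.imwrite('pics/t2.png',cv2.resize(f['frame'][130:260,120:300],None,fx=4,fy=4))
m=(a[...,2]>110)&(a[...,1]<70)&(a[...,0]<70)&(P[...,1]>200)&(P[...,2]>200); q=P[m];print('bar',len(q),np.median(q,0),cv2.minAreaRect(q[:,:2].astype(np.float32)),np.percentile(q[:,2],[2,50,98]))
E
```

```text
[562.47844225 130.85159316 365.21973542] [-179.5058391     1.75593426 -177.20169326] [ 0.21843271  0.5719456  -0.91444782] 0.41075143400725384
  return _methods._mean(a, axis=axis, dtype=dtype,
  ret = um.true_divide(
Traceback (most recent call last):
IndexError: index -1 is out of bounds for axis 0 with size 0
```

View pics/t2.png

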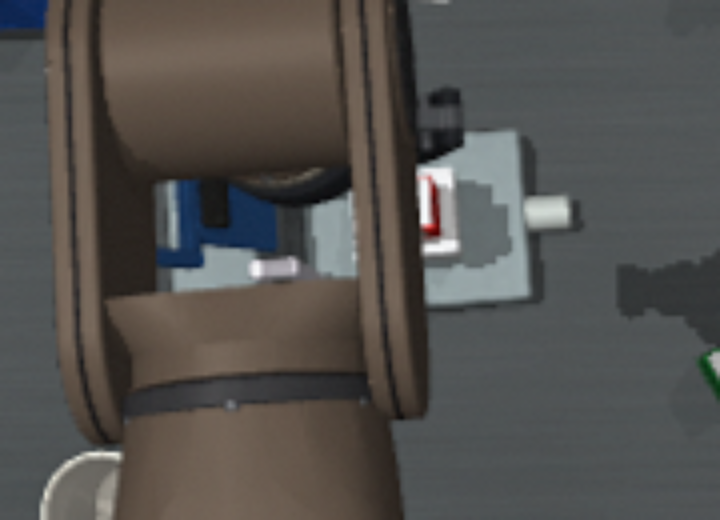

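The arm hides the clamp in this top view; the cartridge is visible standing in the cradle at crop (430,205). I'll take the bar from the first top image and a wrist image.

```bash
python3 - <<'E'
from meas import *
import pathlib
s=manip.observe()
a0=cv2.imread('pics/top.png').astype(int)
f=grab('wrist');P=pts(f);a=f['frame'].astype(int)
m=(a[...,2]>100)&(a[...,1]<60)&(a[...,0]<60)&(P[...,1]>180)&(P[...,2]>200); q=P[m]
print('bar',len(q))
if len(q): print(cv2.minAreaRect(q[:,:2].astype(np.float32)),np.percentile(q[:,2],[2,50,98]),np.percentile(q[:,1],[2,50,98]))
# initial top: bar mask, assume z 286
m=(a0[...,2]>110)&(a0[...,1]<60)&(a0[...,0]<60); m[:, 180:]=0; m[:,:130]=0
v,u=np.nonzero(m); t=load('top'); fl=192/np.tan(np.radians(float(t['vfov']))/2)
R=cv2.Rodrigues(t['rvec'])[0]; C=-R.T@t['tvec'].ravel()
d=np.c_[(u-t['cx'])/fl,(v-t['cy'])/fl,np.ones(len(u))]@R; q=C+d*((284-C[2])/d[:,2])[:,None]
print(len(u),cv2.minAreaRect(q[:,:2].astype(np.float32)))
E
```

```text
bar 2807
((560.4436645507812, 267.9122009277344), (91.54486846923828, 15.310389518737793), 3.211185932159424) [280.07937824 285.1819968  287.25394932] [259.62234558 265.45659685 274.7818944 ]
290 ((561.5172119140625, 268.4376525878906), (92.1478042602539, 14.951435089111328), 3.036959171295166)
```

>>> jog_arm:
  deltas:
    - [[-1.5, 46, 0, 0, 150], [-1.5, 46, 0, 0, 150], [-1.5, 44, 0, 0, 150], [0, 0, 0, 0, 150], [0, 0, 0, 0, 150]]

```text
t: 25.5
ee_pos: [558.4, 268.5, 353.4]
tcp_rot: [-179.3, 0.8, -177.4]
ft_force: [1.1, -0.2, 0.7]
width: 0.408
```

```bash
python3 - <<'E'
from plan import *
s=manip.observe();print(s['ee_pos'],s['tcp_rot'])
plan([(560.5,267.5,310,182.9),(560.5,267.5,264,182.9)],50)
E
```

```text
[558.44282144 268.54284124 353.40796462] [-179.25219316    0.81076495 -177.35659793]
[-2.0, -1.1, 43.4] -0.004
[-0.0, 0.0, 46.0] -0.0
2
```

>>> jog_arm:
  deltas:
    - [[-2, -1, 40, 0, 150], [0, 0, 0, 0, 150]]

```text
t: 25.75
ee_pos: [561.1, 264.8, 311.6]
tcp_rot: [-179.2, 0.7, -177.5]
ft_force: [-0.3, 0.1, -0.3]
width: 0.409
```

>>> jog_arm:
  deltas:
    - [[0, 0, 25, 0, 150], [0, 0, 20, 0, 150], [0, 0, 0, 0, 150]]

```text
t: 26.12
ee_pos: [563.9, 262.2, 270.1]
tcp_rot: [-179.3, 1.0, -177.7]
ft_force: [0.0, -0.2, -0.2]
width: 0.412
```

```bash
python3 - <<'E'
from plan import *
u=np.array([-.052,.9986]);H=np.array([564.4,204.4]);w=[]
for t in [112.5,100,90,80,70,60,50,40,30,22]:
    t=np.radians(t); p=H-165*np.cos(t)*u-9.5*u; w.append((p[0],p[1],127+165*np.sin(t)-20,183)); print(np.round(w[-1],0))
plan(w,60)
E
```

```text
[562. 258. 259. 183.]
[563. 224. 269. 183.]
[565. 195. 272. 183.]
[566. 166. 269. 183.]
[568. 139. 262. 183.]
[569. 113. 250. 183.]
[570.  89. 233. 183.]
[571.  69. 213. 183.]
[572.  52. 190. 183.]
[573.  42. 169. 183.]
[2.4, -4.2, 10.7] -0.012
[0.0, -34.5, -10.1] -0.0
[0.0, -28.7, -2.5] -0.0
[0.0, -28.7, 2.5] -0.0
[0.0, -27.8, 7.4] -0.0
[0.0, -26.1, 12.2] -0.0
[0.0, -23.6, 16.5] -0.0
[0.0, -20.3, 20.3] -0.0
[0.0, -16.5, 23.6] -0.0
[0.0, -10.1, 20.7] -0.0
10
```

>>> jog_arm:
  deltas:
    - [[2, -4, 11, -0.01, 150], [0, -12, -4, 0, 150], [0, -12, -4, 0, 150], [0, -12, -3, 0, 150], [0, -14, -2, 0, 150], [0, -14, -1, 0, 150]]

```text
t: 26.88
ee_pos: [566.3, 191.0, 278.1]
tcp_rot: [-179.4, 1.4, -177.0]
ft_force: [-0.3, 2.2, -0.9]
width: 0.414
```

```bash
cat > bar.py <<'E'
from meas import *
f=grab('wrist');P=pts(f);a=f['frame'].astype(int);s=manip.observe();print(s['t'],s['ee_pos'].round(1),s['tcp_rot'].round(1),s['ft_force'].round(1))
m=(a[...,2]>90)&(a[...,1]<60)&(a[...,0]<60)&(P[...,2]>130)&(abs(P[...,1]-s['ee_pos'][1])<60); q=P[m];print(len(q),np.percentile(q,[2,50,98],axis=0).round(1) if len(q) else '')
z=np.percentile(q[:,2],98)-8;print('theta',np.degrees(np.arcsin(min(1,(z-127)/165))))
E
python3 bar.py
```

```text
26.925 [566.6 189.4 278.3] [-179.3    1.4 -177.1] [ 0.5 -1.4  0. ]
4517 [[518.4 192.4 291. ]
 [553.4 198.7 297.3]
 [604.  209.8 299.9]]
theta 88.50552526699097
```

>>> jog_arm:
  deltas:
    - [[0, -12, 4, 0, 150], [0, -12, 4, 0, 150], [0, -13, 4, 0, 150], [0, -13, 4, 0, 150], [0, -13, 5, 0, 150], [0, -13, 6, 0, 150], [0, -12, 7, 0, 150]]

```text
t: 27.8
ee_pos: [572.3, 95.2, 243.4]
tcp_rot: [-179.3, 1.4, -177.1]
ft_force: [0.9, 3.2, -2.3]
width: 0.414
```

```bash
python3 bar.py
```

```text
27.85 [571.8  93.7 242. ] [-179.2    1.3 -177.2] [-0.1 -0.5 -1.1]
3626 [[523.5  96.9 258. ]
 [560.7 103.1 264.7]
 [605.4 114.2 267.3]]
theta 53.29843041549577
```

>>> jog_arm:
  deltas:
    - [[0, -8, 8, 0, 150], [0, -9, 9, 0, 150], [0, -9, 10, 0, 150], [0, -8, 10, 0, 150], [0, -7, 10, 0, 150]]

```text
t: 28.48
ee_pos: [575.0, 50.0, 192.7]
tcp_rot: [-179.3, 1.3, -177.1]
ft_force: [0.3, 4.0, -0.8]
width: 0.412
```

```bash
python3 bar.py
```

```text
28.525 [574.3  49.1 190.9] [-179.2    1.1 -177.1] [-0.6  0.5 -1.5]
2807 [[525.9  51.5 205.8]
 [561.5  57.4 212.7]
 [600.5  68.4 215.7]]
theta 29.27574423578377
```

>>> jog_arm:
  deltas:
    - [[0, 5, 0, 0, 150], [0, 0, -25, 0, 150], [0, 0, -30, 0, 150], [0, 0, 0, 0, 255], [0, 0, 0, 0, 255], [0, 0, 0, 0, 255], [0, 0, 0, 0, 255]]

```text
t: 29.4
ee_pos: [572.1, 54.8, 244.0]
tcp_rot: [-179.1, 0.9, -177.1]
ft_force: [-0.4, -0.5, -0.0]
width: -0.002
```

```bash
python3 bar.py;python3 - <<'E'
from h import *
cv2.imwrite('pics/w6.png',load('wrist')['frame'])
E
```

```text
29.45 [572.1  54.8 243.9] [-179.1    0.9 -177.1] [ 0.4 -1.1 -0.6]
1489 [[526.   50.8 205.2]
 [553.4  56.8 211.9]
 [577.3  66.9 214.1]]
theta 28.657629762706605
```

View pics/w6.png

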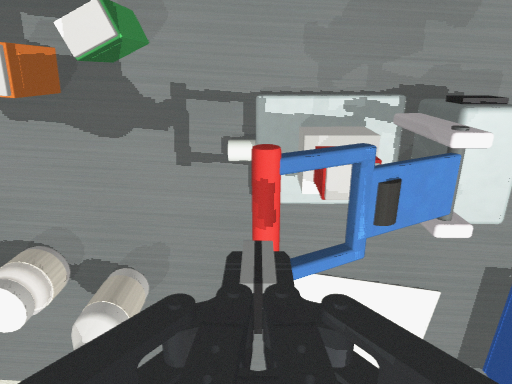

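>>> jog_arm:
  deltas:
    - [[0, 5, 10, 0, 255], [0, 0, 10, 0, 255], [0, -1, 8, 0, 255]]

```text
t: 29.82
ee_pos: [572.1, 58.8, 213.3]
tcp_rot: [-179.1, 0.8, -177.1]
ft_force: [0.1, -0.6, 0.6]
width: 0.0
```

>>> jog_arm:
  deltas:
    - [[0, -2.5, 5, 0, 255], [0, -2.5, 5, 0, 255], [0, -2, 5, 0, 255]]

```text
t: 30.2
ee_pos: [572.4, 50.9, 196.9]
tcp_rot: [-179.1, 0.8, -177.1]
ft_force: [0.4, -0.5, 0.3]
width: 0.002
```

>>> jog_arm:
  deltas:
    - [[0, -1.5, 5, 0, 255], [0, -1.5, 5, 0, 255], [0, -1, 5, 0, 255]]

```text
t: 30.58
ee_pos: [573.3, 45.9, 181.4]
tcp_rot: [-179.0, 0.8, -177.1]
ft_force: [-0.5, -0.5, 0.1]
width: 0.004
```

```bash
sed -i 's/>130)&(abs/>110)\&(abs/' bar.py; python3 bar.py
```

```text
30.625 [572.8  45.9 180.5] [-179.1    0.8 -177.1] [-0.4 -0.4 -0.7]
1308 [[526.6  37.6 114.4]
 [554.8  44.9 178.6]
 [564.9 105.7 181.5]]
theta 16.386518594603476
```

>>> jog_arm:
  deltas:
    - [[0, -0.7, 3, 0, 255], [0, -0.7, 3, 0, 255], [0, -0.6, 3, 0, 255], [0, -0.5, 2, 0, 255]]

```text
t: 31.12
ee_pos: [573.3, 43.2, 169.0]
tcp_rot: [-179.1, 0.8, -177.1]
ft_force: [0.2, -0.6, 0.1]
width: 0.005
```

>>> jog_arm:
  deltas:
    - [[0, -0.4, 1.5, 0, 255], [0, -0.4, 1.5, 0, 255], [0, -0.3, 1.5, 0, 255]]

```text
t: 31.5
ee_pos: [573.4, 42.0, 164.3]
tcp_rot: [-179.1, 0.8, -177.1]
ft_force: [-0.0, -0.1, 1.2]
width: 0.0
```

>>> jog_arm:
  deltas:
    - [[0, -0.3, 1.5, 0, 255], [0, -0.3, 1.5, 0, 255]]

```text
t: 31.75
ee_pos: [573.4, 41.3, 161.1]
tcp_rot: [-179.1, 0.8, -177.1]
ft_force: [0.5, 0.6, 0.0]
width: -0.003
```

>>> jog_arm:
  deltas:
    - [[0, -0.2, 1.5, 0, 255], [0, -0.2, 1.5, 0, 255]]

```text
t: 32.0
ee_pos: [573.6, 41.0, 159.3]
tcp_rot: [-179.1, 0.8, -177.1]
ft_force: [-3.5, 0.8, 7.4]
width: 0.002
```

>>> jog_arm:
  deltas:
    - [[0, -0.1, 1.5, 0, 255], [0, -0.1, 1.5, 0, 255]]

```text
t: 32.25
ee_pos: [573.6, 41.0, 159.1]
tcp_rot: [-179.1, 0.7, -177.1]
ft_force: [-3.2, 0.1, 6.4]
width: -0.002
```

>>> jog_arm:
  deltas:
    - [[0, -0.1, 1.8, 0, 255], [0, -0.1, 1.8, 0, 255]]

```text
t: 32.5
ee_pos: [573.6, 40.9, 158.5]
tcp_rot: [-179.1, 0.6, -177.1]
ft_force: [-4.1, -0.9, 6.8]
width: 0.002
```

>>> jog_arm:
  deltas:
    - [[0, -0.1, 1.8, 0, 255], [0, -0.1, 1.8, 0, 255]]

```text
t: 32.75
ee_pos: [573.6, 40.8, 158.0]
tcp_rot: [-179.1, 0.6, -177.0]
ft_force: [-3.0, 0.0, 7.1]
width: -0.0
```

>>> jog_arm:
  deltas:
    - [[0, -0.1, 2.5, 0, 255], [0, -0.1, 2.5, 0, 255], [0, -0.1, 2.5, 0, 255], [0, -0.1, 2.5, 0, 255]]

```text
t: 33.25
ee_pos: [573.6, 40.1, 154.2]
tcp_rot: [-179.0, 0.5, -177.0]
ft_force: [-4.1, 0.1, 7.5]
width: 0.004
```

>>> jog_arm:
  deltas:
    - [[0, 0, 2.5, 0, 255], [0, 0, 2.5, 0, 255], [0, 0, 2.5, 0, 255], [0, 0, 2.5, 0, 255], [0, 0, 2.5, 0, 255], [0, 0, 2.5, 0, 255]]

```text
t: 34.0
ee_pos: [573.7, 39.3, 148.5]
tcp_rot: [-178.9, 0.3, -176.9]
ft_force: [-4.8, -0.6, 7.2]
width: 0.002
```

>>> jog_arm:
  deltas:
    - [[0.5, 0, 2.5, 0, 255], [0.5, 0, 2.5, 0, 255], [0.5, 0, 2.5, 0, 255], [0.5, 0, 2.5, 0, 255]]

```text
t: 34.5
ee_pos: [573.7, 38.9, 145.5]
tcp_rot: [-178.8, 0.5, -176.9]
ft_force: [-3.5, 0.4, 7.5]
width: -0.001
```

>>> jog_arm:
  deltas:
    - [[0.5, 0, 2.5, 0, 255], [0.5, 0, 2.5, 0, 255], [0.5, 0, 2.5, 0, 255]]

```text
t: 34.88
ee_pos: [573.7, 38.7, 143.3]
tcp_rot: [-178.8, 0.7, -176.9]
ft_force: [-2.7, -0.7, 6.5]
width: -0.001
```

>>> jog_arm:
  deltas:
    - [[0.5, 0, 2.5, 0, 255], [0.5, 0, 2.5, 0, 255]]

```text
t: 35.12
ee_pos: [573.7, 38.6, 141.8]
tcp_rot: [-178.8, 0.8, -176.9]
ft_force: [-3.2, 1.1, 7.2]
width: -0.005
```

>>> jog_arm:
  deltas:
    - [[0.5, 0, 2.5, 0, 255], [0.5, 0, 2.5, 0, 255]]

```text
t: 35.38
ee_pos: [573.7, 38.4, 140.2]
tcp_rot: [-178.8, 0.9, -176.9]
ft_force: [-2.1, -0.3, 6.5]
width: -0.001
```

>>> jog_arm:
  deltas:
    - [[0.5, 0, 2.5, 0, 255], [0.5, 0, 2.5, 0, 255]]

```text
t: 35.62
ee_pos: [573.7, 38.3, 138.7]
tcp_rot: [-178.7, 1.0, -176.9]
ft_force: [-2.7, -0.5, 6.9]
width: 0.002
```

>>> jog_arm:
  deltas:
    - [[0.5, 0, 2.5, 0, 255], [0.5, 0, 2.5, 0, 255]]

```text
t: 35.88
ee_pos: [573.7, 38.2, 137.3]
tcp_rot: [-178.7, 1.1, -176.9]
ft_force: [-3.5, 0.7, 9.7]
width: -0.001
```

>>> jog_arm:
  deltas:
    - [[0.5, 0, 2.5, 0, 255], [0.5, 0, 2.5, 0, 255]]

```text
t: 36.12
ee_pos: [573.8, 38.2, 137.2]
tcp_rot: [-178.7, 1.2, -176.8]
ft_force: [-5.0, 0.5, 9.8]
width: -0.0
```

Bottom felt at z≈137 (22 mm of bar travel). Ramping to about 16 N.

>>> jog_arm:
  deltas:
    - [[0.5, 0, 3, 0, 255], [0.5, 0, 3.3, 0, 255]]

```text
t: 36.38
ee_pos: [573.8, 38.2, 136.8]
tcp_rot: [-178.7, 1.2, -176.8]
ft_force: [-6.8, 0.3, 12.9]
width: 0.001
```

>>> jog_arm:
  deltas:
    - [[0.5, 0, 3.6, 0, 255], [0.5, 0, 3.8, 0, 255]]

```text
t: 36.62
ee_pos: [573.9, 38.2, 136.7]
tcp_rot: [-178.7, 1.2, -176.8]
ft_force: [-7.2, 1.1, 15.2]
width: 0.001
```

Hold at about 16 N for over a second.

>>> jog_arm:
  deltas:
    - [[0.6, 0, 3.9, 0, 255], [0.6, 0, 3.9, 0, 255], [0.6, 0, 3.9, 0, 255]]

```text
t: 37.0
ee_pos: [573.9, 38.2, 136.7]
tcp_rot: [-178.6, 1.2, -176.7]
ft_force: [-8.3, 0.7, 14.9]
width: -0.002
```

>>> jog_arm:
  deltas:
    - [[0.6, 0, 3.9, 0, 255], [0.6, 0, 3.9, 0, 255], [0.6, 0, 3.9, 0, 255]]

```text
t: 37.38
ee_pos: [573.9, 38.2, 136.7]
tcp_rot: [-178.6, 1.3, -176.7]
ft_force: [-7.2, 0.5, 15.4]
width: -0.002
```

>>> jog_arm:
  deltas:
    - [[0.6, 0, 3.9, 0, 255], [0.6, 0, 3.9, 0, 255], [0.6, 0, 3.9, 0, 255], [0.6, 0, 3.9, 0, 255]]

```text
t: 37.88
ee_pos: [573.8, 38.2, 136.7]
tcp_rot: [-178.6, 1.3, -176.6]
ft_force: [-7.9, 1.3, 15.9]
width: -0.002
```

Now release slowly and lift straight off.

>>> jog_arm:
  deltas:
    - [[0.5, 0, 2, 0, 255], [0.5, 0, 1, 0, 255], [0, 0, -1, 0, 255], [0, 0, -4, 0, 255], [0, 0, -10, 0, 255], [0, 0, -20, 0, 255], [0, 0, -40, 0, 255], [0, 0, -50, 0, 255], [0, 0, -50, 0, 255], [0, 0, 0, 0, 255]]

```text
t: 39.12
ee_pos: [568.6, 42.6, 318.3]
tcp_rot: [-178.6, 1.4, -176.6]
ft_force: [-0.7, -0.9, 0.3]
width: 0.0
```

```bash
python3 bar.py; python3 - <<'E'
from meas import *
f=load('wrist');P=pts(f);a=f['frame'].astype(int);z=P[...,2]
cv2.imwrite('pics/w7.png',f['frame'])
m=(a[...,2]>90)&(a[...,1]<60)&(a[...,0]<60)
q=P[m&(abs(P[...,1]-40)<20)];print('bar top',np.percentile(q[:,2],[50,98]))
q=P[m&(abs(P[...,1]-130)<30)&(z>80)];print('cart red top z',len(q),np.percentile(q[:,2],[50,98]) if len(q) else '')
q=P[(abs(P[...,0]-568)<17)&(abs(P[...,1]-129)<23)&(a.min(-1)>130)&(z>90)];print('cap',len(q),np.percentile(q[:,2],[5,50,95]) if len(q) else '')
E
```

```text
39.175 [567.5  42.6 315.2] [-178.6    1.1 -176.6] [ 0.3  0.7 -1.3]
1336 [[527.7  31.8 129.9]
 [569.   39.7 135.7]
 [616.   47.8 137.9]]
theta 1.0133874915037888
bar top [135.70442847 137.91633685]
cart red top z 146 [ 93.93960223 109.71776876]
cap 1 [108.44686966 108.44686966 108.44686966]
```

View pics/w7.png

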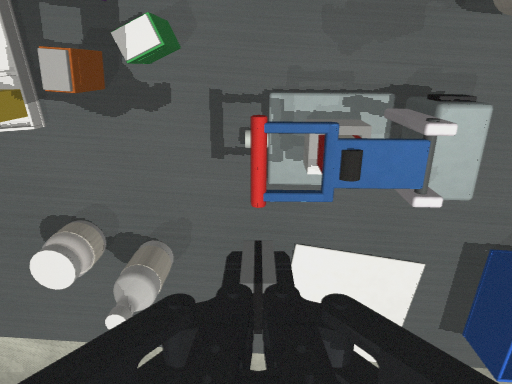

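The clamp stays shut (bar top at z 138, hinge about 0.02 rad), the cartridge under it is about 10 mm lower, and the robot is clear. Handing in.

```bash
python3 -c "
from plant import manip
print(manip.close_job()); print(manip.observe()['t'])"
```

```text
the job is handed in; nothing more can be done
None
the job is handed in; nothing more can be done
```

I loaded the red cartridge into the doser, pressed it home with the clamp and handed the job in at about 39 s of the 70 s allowed. The system gives no verdict, so whether it passed is not confirmed.

- **Placing:** I took the cartridge from the middle of the rack, lowered it into the cradle until about 4 N was felt on the seat, and let go. The camera then put its cap within about 0.6 mm of the cradle's centre, with its underside about 45.7 mm above the table.
- **Clamping:** I swung the clamp over and pushed the bar down slowly at about 7 N. It met the cartridge at about 0.15 rad, and I felt the bottom after 22 mm of bar travel. I then held 15–16 N for a little over a second and lifted off.
- **Final check:** The bar has stayed shut at about 0.02 rad. The cartridge's visible red edge is about 10 mm lower than when it stood loose, which fits the seat being fully down. The robot was clear of everything, at tool height 315 mm.

**Checks that failed or disagreed:**
- The tool tilted by up to 2° with each series of moves, so I corrected the tilt before inserting.
- The cap's slope as the camera measured it did not match the cartridge's front face. I trusted the front face, because it agreed with the tool's tilt.
- A sideways force of 7–8 N was on the bar during the hold.
- In the last picture the clamp hid the cap, so the cartridge's final height rests on a small red patch and the bar's height.

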